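Clamp a drone arm under a quick-thread wing knob

ROBOT

A 6-joint arm with a two-finger parallel gripper is mounted at the origin on the work surface. World frame = base frame: x ahead of the robot, y to its left, z up, the work surface at z = 0. Lengths are in mm, angles in rad, forces in N, time in s.
With the tool pointing down it reaches from about 350 to 975 mm from the base axis. Payload 7.1 kg.
Tool frame: the origin (TCP) lies at the very end of the fingers, on their centre line; the grasp point (between the pads) lies ctrl.hold_point_z behind it (ctrl.hold_point_z is the distance from the TCP to the grasp point, in mm); z points along the fingers, y is the line along which they close (so a half turn about z gives the same grasp; the last joint's range is limited). The gripper opens to 88 mm and grips with 3 to 60 N. Pads are 20 mm wide; open, the fingers measure 115 mm over their backs; the gripper's body (75 mm by 178 mm) begins 61 mm behind the grasp point.
Start: joints at [-1.179, 0.423, 1.63, -0, 1.089, -0.019], TCP at [249.605, -572.977, 222.675] pointing down, gripper open.
Joint ranges: [-3, 3], [-0.9, 2.11], [0.09, 2.58], [-1.31, 4.45], [0.11, 2.69], [-2.54, 2.54]. Speed limits (rad/s): [2.39, 2.39, 3.01, 3.14, 3.14, 3.14].

INTERFACE

Orientations are given as a rotation vector (axis times angle).
In Python, from workcell import ctrl gives the robot as it stands. The module is installed in compiled form; this text tells all that it offers.
- The arm moves only by the shell command python3 -m creep 'ROWS'. ROWS is JSON, a list of rows, each an object with "translation": the shift along the tool's x, y, z in mm, a list of three; "angular": the turn, a rotation vector about the tool's x, y, z in rad, a list of three; "jaw": the opening, from 0 (shut) to 1 (fully open). A call has exactly 8 rows; each row is the pose to reach, as a shift and turn from the pose commanded when the call began, along the tool's axes at that moment; what a row does not reach only later rows make up. A row lasts 1/8 s, in which the tool goes at most 62.5 mm and 10.7 degrees, less where a joint would pass 70% of its speed; a pose out of reach is approached as far as the arm can. A call with a gripper value outside its range is refused whole. The fingers move at their own pace and stop on an object; the grip force is fixed at half the most. Time passes only in rows, so rows that repeat a pose let the fingers close, or fill a call up. It gives the time, the measured TCP pose, the force, the opening and the grip force at its end, in the units of the state.
- ctrl.get_obs(): the state, without advancing time (a new reading comes with each control period).
- ctrl.get_image(name): name is "scene" or "side" or "wrist"; returns the picture (400x640x3 uint8, red, green, blue); there is no depth.
- ctrl.camera_info(name): a dict with "camera_matrix" (3x3 intrinsics, pixels), "world_from_camera" (4x4, takes a point from camera to world coordinates). Camera axes: x right, y up, looking along -z (the intrinsics and any distortion apply to the point x, -y, -z); pixel columns grow to the right and rows downward; lengths in mm; the calibration is good to about 2 mm. A picture is of the moment at which its call begins: read the wrist's pose just before it. camera_info takes no time and is no camera call; for the wrist camera it gives the pose at the moment of the call.
- ctrl.close_job(): hands the job in; it is judged then, once.
Trained networks look in the newest picture that a camera, given by its name, has taken for a name from the list of things; names that differ only in an ending like _2 or _b are one class to them, and where a whole thing is asked for, a point or a joint stands for the part that bears it (a point fixed in the world has none). Each returns a list of dicts, best first, with "score" (0 to 1); they miss things now and then, are a little off and sometimes report something else, mostly with a low value. They report only what shows in the picture. A call takes as long as a camera call. They do not tell look-alikes from the thing itself.
- ctrl.look_for(camera, label): "rect" ([left, top, right, bottom] in pixels, round what is visible of it).
The state is a dict: "t": time; "qpos": joint angles; "qvel": joint speeds; "joint_torque": joint torques, N m; "ee_pos": TCP position; "orientation": TCP orientation; "ft_force": force on the tool from outside, world axes, zero at the start; "moment": the same for the moment, N m; "width": finger opening in mm; "grasp_force": force on a finger pad.
Only numpy, scipy, OpenCV 4.12 (cv2) and the standard library are available. Lean on these libraries where they do the work, as an engineer would, in place of code of your own. Each camera call takes 0.05 s, during which the arm holds its last target. There are 200 camera calls.

TASK

Clamp the drone arm in the repair stand. Slide the arm along its channel until its root is fully home against the end stop, then catch the thread of the wing knob, which only sits loosely on top of its stud: back it off (counter-clockwise from above) without lifting it off until it clicks down onto the thread start, then turn it clockwise until it is snug and the jaw is down on the arm, and let go. Do not force the knob and leave the other things on the bench where they are.

Things in the scene. Friction and masses are not known exactly. Their poses are not given: they have to be found in the camera images.
- stand: Drone repair stand: fixed aluminium base plate 215 x 100 x 12 mm with an upright steel stud. Origin on the stud's axis at bench height; z up. A channel for the drone arm (27 mm between its 6 mm high rails) runs from the stud along the stand's -x; the end stop for the arm's root is a face at x = -28 mm.
- jaw (a joint): Sprung steel jaw, a plate 60 x 60 x 5 mm around the stud with a 24 mm wide tongue over the channel, top face 25 mm above the bench. Value: how far it is pressed down (m): 0 up, 0.0022 when it bears on the arm. The spring takes 2 N to start and 6 N to bring down; only the engaged knob can keep it down.
- knob: Black wing knob, 90 g, loose: a skirt 52 mm in diameter and 30 mm high, on top an upright grip bar 46 mm long (along the knob's x), 14 mm thick, 24 mm high (30 to 54 mm above the origin). Origin: centre of the skirt's underside; z up. At the start the underside is 33 mm above the bench and the knob turns easily on the flat tops of the threads.
- knob_grip (a point): Centre of the knob's grip bar, 42 mm above its underside; axes as the knob's. At the thread start the knob drops 8 mm by its own weight if not held up, onto the jaw. From there 1.0 to 1.5 rad clockwise pull the jaw down 2 mm at 0.03 to 0.12 N m; then it is tight and the torque climbs steeply: stop at about 0.2 N m, above 0.4 it is forced. It holds by friction when let go.
- boom_motor (a point): Centre of the round motor, 28 mm in diameter, 22 mm high (18 to 40 mm above the bench), near the outer end of the loose drone arm (a flat black bar 108 x 24 x 6 mm, 70 g, lying in the channel). Axes as the arm's: x towards the stud. The motor's axis is 90 mm behind the root end and 18 mm from the outer end. The root is already under the jaw's tongue.
- boom_root (a point): Middle of the root end face of the drone arm, 3 mm above its underside. At the start it is 14 to 28 mm short of the end stop.
- screwdriver: Bystander: screwdriver 160 mm long lying beside the stand; leave it.
- spare_motor: Bystander: a spare motor 28 mm in diameter, 23 mm high, standing on the bench beside the stand; leave it.
- phone: Bystander: phone 150 x 72 x 9 mm lying on the bench; leave it.
- spool: Bystander: solder spool 56 mm in diameter, 30 mm high; leave it.
- tip_cleaner: Bystander: soldering tip cleaner, 75 x 60 x 70 mm; leave it.
- cutters: Bystander: side cutters, 130 mm long; leave them.
- stud_top (a point): Top of the stud, on its axis, 45 mm above the bench, axes as the stand's. Under the knob the stud has a coarse three-start thread, a start every third of a turn, at an angle that is not known and differs every time. Clockwise of its resting place the knob soon (within 1 rad) jams on a tooth; 0.1 to 1.1 rad counter-clockwise of it lies the thread start, and about 0.3 rad further a stop.
Mind the look-alikes: they are no part of the job. What is shaped like the knob but green is not meant. What is shaped like the part that bears boom_motor but purple is not meant.

How it is judged:
By the outcome, as a careful person would: the job done as asked, in the order asked, and still so for the second after the job is handed in, with the robot touching nothing.
It also fails if it takes over 61 s, if anything falls off the work surface, if the arm or the gripper's body presses on something with over 40 N, if the wrist force passes 120 N, or if a joint passes its speed limit or range.

## Working session

There is one attempt and no reset: what is moved stays moved. The work goes in short steps, Python scripts to look and compute and a shell command to move; the robot and the scene stay as the last step left them, time stands still between calls to the robot, and variables do not carry over. Pictures are saved under pics/ and viewed, at most 10 in all, crops included, and the job is handed in when it is done.

```bash
mkdir -p pics
cat > h.py <<'E'
import numpy as np, cv2
from workcell import ctrl
from scipy.spatial.transform import Rotation as R
def save(cam,fn):
    im=ctrl.get_image(cam); cv2.imwrite(fn,im[:,:,::-1]); return im
def ray(info,u,v):
    K=np.array(info["camera_matrix"]);T=np.array(info["world_from_camera"])
    d=np.linalg.solve(K,[u,v,1.]); d=np.array([d[0],-d[1],-d[2]])
    return T[:3,3],T[:3,:3]@d
def atz(info,u,v,z):
    o,d=ray(info,u,v); return o+d*(z-o[2])/d[2]
def proj(info,p):
    K=np.array(info["camera_matrix"]);T=np.array(info["world_from_camera"])
    c=T[:3,:3].T@(np.array(p)-T[:3,3]); q=K@np.array([c[0],-c[1],-c[2]]); return q[:2]/q[2]
E
python3 - <<'E'
from h import *
o=ctrl.get_obs(); print(o, ctrl.hold_point_z)
for c in ["scene","side"]:
    save(c,f"pics/{c}0.png"); i=ctrl.camera_info(c)
    print(c,np.round(i["world_from_camera"],3).tolist(),i.keys())
    for l in ["knob","boom_motor","stand"]:
        for d in ctrl.look_for(c,l)[:3]: print(l,np.round(d["rect"]),round(d["score"],2))
a=cv2.imread("pics/scene0.png");b=cv2.imread("pics/side0.png")
E
```

```text
{'t': 0.0, 'qpos': array([-1.17898269e+00,  4.23819053e-01,  1.63069631e+00, -4.08039235e-05,
        1.08859153e+00, -1.89858697e-02]), 'qvel': array([ 1.88817090e-03,  1.83005736e-03, -4.65267094e-05,  1.13973543e-04,
       -1.17670118e-04, -7.31773476e-04]), 'joint_torque': array([-2.39360110e-03, -5.44629693e+01, -2.73677033e+01,  6.43495610e-02,
        2.27836613e-02, -1.04114670e-04]), 'ee_pos': array([ 249.39692446, -572.4750593 ,  221.91281907]), 'orientation': array([-3.07409862e+00, -6.40481600e-01,  4.96380511e-04]), 'ft_force': array([-0.37070178, -0.65597845, -0.03377641]), 'moment': array([ 0.01952322, -0.00479579, -0.02337846]), 'grasp_force': 0.0, 'width': 87.78257277070806} 18.700000000000003
scene [[0.367, -0.675, 0.64, 1271.078], [0.93, 0.261, -0.258, -294.88], [0.007, 0.69, 0.724, 866.662], [0.0, 0.0, 0.0, 1.0]] dict_keys(['camera_matrix', 'world_from_camera'])
knob [349. 192. 374. 222.] 0.92
knob [372. 237. 393. 265.] 0.81
boom_motor [258. 194. 290. 219.] 0.79
boom_motor [342. 175. 356. 203.] 0.52
side [[-0.853, 0.323, -0.41, 205.224], [-0.522, -0.53, 0.668, 604.877], [-0.002, 0.784, 0.621, 683.559], [0.0, 0.0, 0.0, 1.0]] dict_keys(['camera_matrix', 'world_from_camera'])
knob [232. 219. 254. 252.] 0.97
knob [268. 225. 296. 262.] 0.86
boom_motor [304. 268. 347. 300.] 0.72
boom_motor [360. 218. 410. 239.] 0.7
stand [253. 248. 367. 323.] 0.83
```

Run:
```python
from h import *
a=cv2.imread("pics/scene0.png")[140:300,220:430];b=cv2.imread("pics/side0.png")[190:350,210:420]
cv2.imwrite("pics/c0.png",np.hstack([cv2.resize(x,(399,304),interpolation=cv2.INTER_CUBIC) for x in(a,b)]))
si,sd=ctrl.camera_info("scene"),ctrl.camera_info("side")
for n,r,z in [("k1",[349,192,374,222],60),("k2",[372,237,393,265],60),("m1",[258,194,290,219],29),("m2",[342,175,356,203],29)]:
    print("scene",n,atz(si,(r[0]+r[2])/2,(r[1]+r[3])/2,z).round())
for n,r,z in [("k1",[232,219,254,252],60),("k2",[268,225,296,262],60),("m1",[304,268,347,300],29),("m2",[360,218,410,239],29)]:
    print("side",n,atz(sd,(r[0]+r[2])/2,(r[1]+r[3])/2,z).round())
```

```text
scene k1 [618.  89.  60.]
scene k2 [756.  75.  60.]
scene m1 [ 511. -103.   29.]
scene m2 [522. 101.  29.]
side k1 [697. 118.  60.]
side k2 [618.  96.  60.]
side m1 [506. 117.  29.]
side m2 [478. -80.  29.]
```

View pics/c0.png

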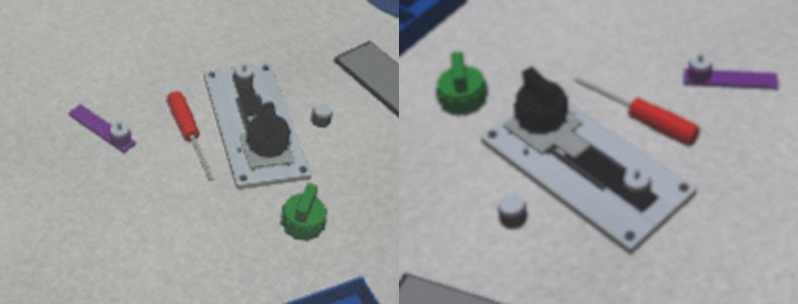

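View pics/scene0.png

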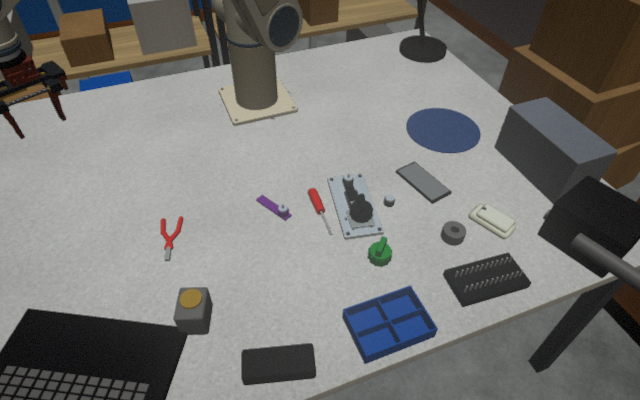

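Candidates for the knob are the black one at scene (361,207) and the green look-alike at (383,251); I choose black. Candidates for the arm and motor are the black one in the stand at (349,181) and the purple one at (283,210); I choose the one in the stand. The close crop confirms both choices.

Run:
```python
from h import *
print(atz(ctrl.camera_info("scene"),348,180,40).round(),atz(ctrl.camera_info("side"),335,283,40).round())
o=ctrl.get_obs();T=np.array(ctrl.camera_info("wrist")["world_from_camera"]);Rt=R.from_rotvec(o["orientation"]).as_matrix()
print(Rt.round(3),(Rt.T@(T[:3,3]-o["ee_pos"])).round(1),(Rt.T@T[:3,:3]).round(3),ctrl.camera_info("wrist")["camera_matrix"])
print((Rt.T@(np.array([530,95,330])-o["ee_pos"])).round(1))
```

```text
[500. 108.  40.] [487. 114.  40.]
[[ 0.917  0.399 -0.   ]
 [ 0.399 -0.917  0.   ]
 [-0.    -0.    -1.   ]] [  79.8    0.2 -162.3] [[ 0.     0.957  0.289]
 [ 1.    -0.     0.   ]
 [ 0.     0.289 -0.957]] [[337.490889     0.         314.94180031]
 [  0.         337.490889   195.61853636]
 [  0.           0.           1.        ]]
[ 523.8 -500.3 -107.3]
```

```bash
python3 -m creep '[{"translation":[30,-28,-4],"angular":[0,0,0],"jaw":1},{"translation":[72,-67,-8],"angular":[0,0,0],"jaw":1},{"translation":[116,-108,-12],"angular":[0,0,0],"jaw":1},{"translation":[160,-150,-16],"angular":[0,0,0],"jaw":1},{"translation":[205,-191,-20],"angular":[0,0,0],"jaw":1},{"translation":[249,-233,-24],"angular":[0,0,0],"jaw":1},{"translation":[294,-274,-26],"angular":[0,0,0],"jaw":1},{"translation":[338,-316,-28],"angular":[0,0,0],"jaw":1}]'
python3 -m creep '[{"translation":[42,-39,0],"angular":[0,0,0.08],"jaw":1},{"translation":[84,-78,0],"angular":[0,0,0.2],"jaw":1},{"translation":[126,-118,0],"angular":[0,0,0.34],"jaw":1},{"translation":[164,-153,0],"angular":[0,0,0.46],"jaw":1},{"translation":[186,-174,0],"angular":[0,0,0.54],"jaw":1},{"translation":[196,-183,0],"angular":[0,0,0.56],"jaw":1},{"translation":[196,-183,0],"angular":[0,0,0.56],"jaw":1},{"translation":[196,-183,0],"angular":[0,0,0.56],"jaw":1}]'
python3 - <<'E'
from h import *
o=ctrl.get_obs();print(o["t"],o["ee_pos"],o["orientation"],o["qpos"])
i=ctrl.camera_info("wrist");im=save("wrist","pics/w1.png")
for l,z in[("knob",75),("boom_motor",40)]:
    for d in ctrl.look_for("wrist",l)[:3]:
        r=d["rect"];print(l,np.round(r),round(d["score"],2),atz(i,(r[0]+r[2])/2,(r[1]+r[3])/2,z).round(1))
E
```

```text
t: 1.4
ee_pos: [434.0, -146.5, 251.2]
orientation: [3.075, 0.64, 0.002]
ft_force: [0.8, -0.4, -0.0]
width: 87.8
grasp_force: 0.0
t: 2.4
ee_pos: [539.6, 97.3, 250.6]
orientation: [3.133, -0.234, -0.001]
ft_force: [0.8, -0.2, 0.6]
width: 87.8
grasp_force: 0.0
2.4 [539.56904812  97.26522534 250.62077891] [ 3.13265103e+00 -2.33700124e-01 -5.13482293e-04] [ 1.56730488e-01  2.78176214e-01  1.77497980e+00 -1.75262105e-04
  1.08880906e+00  1.87653500e+00]
knob [288.  66. 335. 121.] 0.9 [619.1  88.5  75. ]
knob [281.   2. 319.  13.] 0.75 [693.6  87.8  75. ]
knob [ 78.   1. 144.  32.] 0.55 [711.3 257.5  75. ]
boom_motor [297. 146. 319. 218.] 0.89 [524.  107.6  40. ]
boom_motor [446. 136. 504. 218.] 0.88 [501.5 -80.7  40. ]
```

View pics/w1.png

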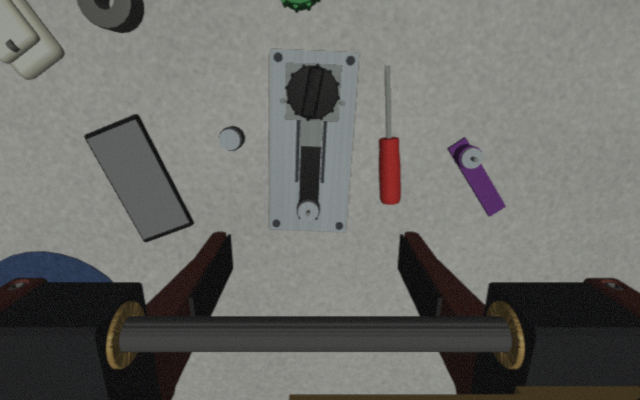

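Run:
```python
from h import *
o=ctrl.get_obs();i=ctrl.camera_info("wrist")
P=[atz(i,u,v,12)[:2] for u,v in[(278,57),(351,61),(276,224),(339,226)]];print(np.round(P,1))
x=(P[0]+P[1]-P[2]-P[3]);print("yaw",np.arctan2(x[1],x[0]))
m=atz(i,308,209,40);k=atz(i,312,92,63);print("motor",m,"knob",k, np.arctan2(*(k-m)[1::-1]))
Rt=R.from_rotvec(o["orientation"]).as_matrix();print("tool d",Rt.T@(m-o["ee_pos"]), "tool yaw",np.arctan2(Rt[1,0],Rt[0,0]))
im=cv2.imread("pics/w1.png")[30:240,240:400];cv2.imwrite("pics/w1c.png",cv2.resize(im,(457,600),interpolation=cv2.INTER_CUBIC))
```

```text
[[663.  119.8]
 [646.9  40.5]
 [468.8 158. ]
 [454.1  78.9]]
yaw -0.19541825886677722
motor [492.20283597 112.44735759  40.        ] knob [620.61602561  87.82400741  63.        ] -0.1894513385515707
tool d [-49.27394438  -8.17373177 210.77403709] tool yaw -0.1499174494065462
```

View pics/w1c.png

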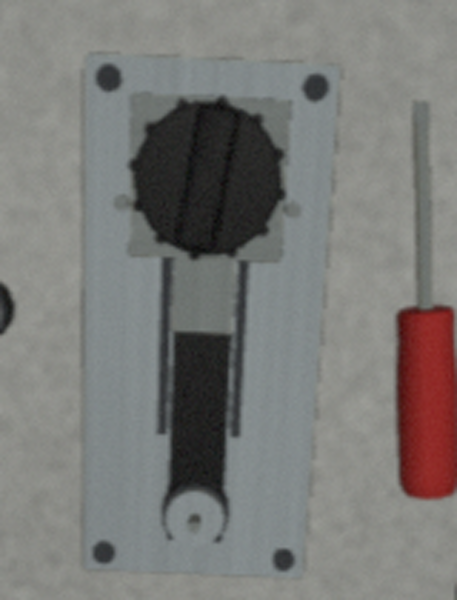

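The close crop confirms the black knob at (312,92) and the motor at (308,212), with the arm lying in the channel. I'm moving over the motor and flipping the wrist by half a turn so there is enough range to turn the knob.

```bash
python3 -m creep '[{"translation":[-8,-2,15],"angular":[0,0,-0.15],"jaw":0.7},{"translation":[-20,-4,40],"angular":[0,0,-0.33],"jaw":0.7},{"translation":[-35,-6,75],"angular":[0,0,-0.51],"jaw":0.7},{"translation":[-46,-8,110],"angular":[0,0,-0.69],"jaw":0.7},{"translation":[-51,-8,125],"angular":[0,0,-0.87],"jaw":0.7},{"translation":[-51,-8,130],"angular":[0,0,-1.05],"jaw":0.7},{"translation":[-51,-8,130],"angular":[0,0,-1.23],"jaw":0.7},{"translation":[-51,-8,130],"angular":[0,0,-1.41],"jaw":0.7}]'
python3 -m creep '[{"translation":[0,0,0],"angular":[0,0,-0.18],"jaw":0.7},{"translation":[0,0,0],"angular":[0,0,-0.36],"jaw":0.7},{"translation":[0,0,0],"angular":[0,0,-0.54],"jaw":0.7},{"translation":[0,0,0],"angular":[0,0,-0.72],"jaw":0.7},{"translation":[0,0,0],"angular":[0,0,-0.9],"jaw":0.7},{"translation":[0,0,0],"angular":[0,0,-1.08],"jaw":0.7},{"translation":[0,0,0],"angular":[0,0,-1.26],"jaw":0.7},{"translation":[0,0,0],"angular":[0,0,-1.41],"jaw":0.7}]'
python3 -m creep '[{"translation":[0,0,0],"angular":[0,0,-0.14],"jaw":0.7},{"translation":[0,0,0],"angular":[0,0,-0.26],"jaw":0.7},{"translation":[0,0,0],"angular":[0,0,-0.277],"jaw":0.7},{"translation":[0,0,0],"angular":[0,0,-0.277],"jaw":0.7},{"translation":[0,0,0],"angular":[0,0,-0.277],"jaw":0.7},{"translation":[0,0,0],"angular":[0,0,-0.277],"jaw":0.7},{"translation":[0,0,0],"angular":[0,0,-0.277],"jaw":0.7},{"translation":[0,0,0],"angular":[0,0,-0.277],"jaw":0.7}]'
python3 - <<'E'
from h import *
o=ctrl.get_obs();print(o["qpos"])
i=ctrl.camera_info("wrist");im=save("wrist","pics/w2.png")
Rt=R.from_rotvec(o["orientation"]).as_matrix();print("yaw",np.arctan2(Rt[1,0],Rt[0,0]))
for l,z in[("knob",75),("boom_motor",29)]:
    for d in ctrl.look_for("wrist",l)[:3]:
        r=d["rect"];print(l,np.round(r),round(d["score"],2),atz(i,(r[0]+r[2])/2,(r[1]+r[3])/2,z).round(1))
E
```

```text
t: 3.55
ee_pos: [490.6, 112.7, 120.7]
orientation: [-2.533, -1.858, 0.0]
ft_force: [0.1, -0.3, 0.3]
width: 61.8
grasp_force: 0.0
t: 4.55
ee_pos: [490.8, 112.7, 120.9]
orientation: [0.726, 3.056, 0.0]
ft_force: [-0.6, -0.5, -0.8]
width: 61.6
grasp_force: 0.0
t: 5.55
ee_pos: [490.7, 113.3, 120.7]
orientation: [-0.304, -3.127, -0.0]
ft_force: [0.2, 0.1, -0.6]
width: 61.6
grasp_force: 0.0
[ 2.03264061e-01  4.00422525e-01  1.96614070e+00  1.84020590e-05
  7.75039576e-01 -1.17360750e+00]
yaw 2.9476547402434394
knob [280. 351. 348. 395.] 0.77 [613.6  88.5  75. ]
boom_motor [296. 174. 332. 274.] 0.89 [511.3 108.2  29. ]
boom_motor [ 20. 181. 135. 288.] 0.86 [483.4 -82.3  29. ]
```

View pics/w2.png

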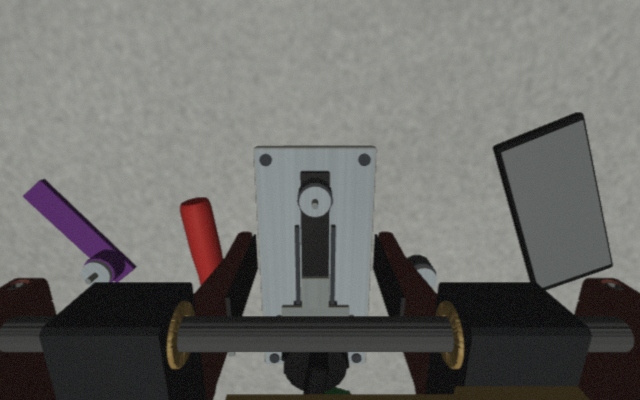

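The motor sits laterally on the tool's centre line (315,201). Checking its distance along the channel.

Run:
```python
from h import *
o=ctrl.get_obs();i=ctrl.camera_info("wrist");Rt=R.from_rotvec(o["orientation"]).as_matrix()
for p in[(315,201,40),(315,170,18),(314,277,20),(265,160,12),(364,160,12)]:
    m=atz(i,*p);print(m.round(1),(Rt.T@(m-o["ee_pos"])).round(1))
```

```text
[489.1 113.7  40. ] [ 1.6  0.1 80.7]
[470.4 117.4  18. ] [2.070e+01 1.000e-01 1.027e+02]
[563.9  98.1  20. ] [-74.8  -0.8 100.7]
[455.7  78.8  12. ] [ 27.7 -40.5 108.7]
[471.2 157.8  12. ] [ 27.7  39.9 108.7]
```

```bash
python3 -m creep '[{"translation":[1.5,0,15],"angular":[0,0,0],"jaw":0.6},{"translation":[1.5,0,40],"angular":[0,0,0],"jaw":0.6},{"translation":[1.5,0,70],"angular":[0,0,0],"jaw":0.6},{"translation":[1.5,0,90],"angular":[0,0,0],"jaw":0.6},{"translation":[1.5,0,98],"angular":[0,0,0],"jaw":0.6},{"translation":[1.5,0,98],"angular":[0,0,0],"jaw":0.6},{"translation":[1.5,0,98],"angular":[0,0,0],"jaw":0.3},{"translation":[1.5,0,98],"angular":[0,0,0],"jaw":0.3}]'
python3 -m creep '[{"translation":[0,0,0],"angular":[0,0,0],"jaw":0.15},{"translation":[0,0,0],"angular":[0,0,0],"jaw":0.15},{"translation":[0,0,0],"angular":[0,0,0],"jaw":0.15},{"translation":[0,0,0],"angular":[0,0,0],"jaw":0.15},{"translation":[-2,0,0],"angular":[0,0,0],"jaw":0.15},{"translation":[-5,0,0],"angular":[0,0,0],"jaw":0.15},{"translation":[-8,0,0],"angular":[0,0,0],"jaw":0.15},{"translation":[-10,0,0],"angular":[0,0,0],"jaw":0.15}]'
```

```text
t: 6.7
ee_pos: [489.7, 113.7, 23.4]
orientation: [0.304, 3.126, 0.001]
ft_force: [0.4, -0.7, 0.8]
width: 36.0
grasp_force: 0.0
t: 7.7
ee_pos: [495.2, 111.6, 23.1]
orientation: [-0.304, -3.12, 0.002]
ft_force: [-13.7, 3.3, 21.4]
width: 27.4
grasp_force: 30.0
```

```bash
python3 -m creep '[{"translation":[0,0,-0.5],"angular":[0,0,0],"jaw":0.15},{"translation":[0,0,-1],"angular":[0,0,0],"jaw":0.15},{"translation":[0,0,-1],"angular":[0,0,0],"jaw":0.15},{"translation":[0,0,-1],"angular":[0,0,0],"jaw":0.15},{"translation":[0,0,-1],"angular":[0,0,0],"jaw":0.15},{"translation":[0,0,-1],"angular":[0,0,0],"jaw":0.15},{"translation":[0,0,-1],"angular":[0,0,0],"jaw":0.15},{"translation":[0,0,-1],"angular":[0,0,0],"jaw":0.15}]'; python3 -c "
from h import *
o=ctrl.get_obs();print(o['moment'],o['ee_pos'],o['orientation'])"
```

```text
t: 8.7
ee_pos: [499.0, 111.6, 23.7]
orientation: [-0.304, -3.127, 0.0]
ft_force: [-0.9, 0.2, -1.2]
width: 27.2
grasp_force: 30.0
[ 0.08661965 -0.12923411  0.0418413 ] [498.96866919 111.60028743  23.66054802] [-3.03950517e-01 -3.12678245e+00  1.51438240e-05]
```

```bash
python3 -m creep '[{"translation":[-1,0,0],"angular":[0,0,0],"jaw":0.15},{"translation":[-2,0,0],"angular":[0,0,0],"jaw":0.15},{"translation":[-3,0,0],"angular":[0,0,0],"jaw":0.15},{"translation":[-4,0,0],"angular":[0,0,0],"jaw":0.15},{"translation":[-4,0,0],"angular":[0,0,0],"jaw":0.15},{"translation":[-4,0,0],"angular":[0,0,0],"jaw":0.15},{"translation":[-4,0,0],"angular":[0,0,0],"jaw":0.15},{"translation":[-4,0,0],"angular":[0,0,0],"jaw":0.15}]'; python3 -m creep '[{"translation":[-1,0,0],"angular":[0,0,0],"jaw":0.15},{"translation":[-1.5,0,0],"angular":[0,0,0],"jaw":0.15},{"translation":[-2,0,0],"angular":[0,0,0],"jaw":0.15},{"translation":[-2.5,0,0],"angular":[0,0,0],"jaw":0.15},{"translation":[-3,0,0],"angular":[0,0,0],"jaw":0.15},{"translation":[-3,0,0],"angular":[0,0,0],"jaw":0.15},{"translation":[-3,0,0],"angular":[0,0,0],"jaw":0.15},{"translation":[-3,0,0],"angular":[0,0,0],"jaw":0.15}]'
```

```text
t: 9.7
ee_pos: [502.9, 110.9, 23.7]
orientation: [-0.304, -3.127, 0.0]
ft_force: [-0.1, 0.1, -1.2]
width: 27.1
grasp_force: 30.0
t: 10.7
ee_pos: [504.3, 110.2, 23.3]
orientation: [-0.304, -3.124, 0.001]
ft_force: [-4.5, 2.1, 0.8]
width: 27.3
grasp_force: 30.0
```

```bash
python3 -m creep '[{"translation":[-1,0,0],"angular":[0,0,0],"jaw":0.15},{"translation":[-2,0,0],"angular":[0,0,0],"jaw":0.15},{"translation":[-2,0,0],"angular":[0,0,0],"jaw":0.15},{"translation":[-2,0,0],"angular":[0,0,0],"jaw":0.15},{"translation":[-2,0,0],"angular":[0,0,0],"jaw":0.15},{"translation":[-2,0,0],"angular":[0,0,0],"jaw":0.15},{"translation":[-2,0,0],"angular":[0,0,0],"jaw":0.15},{"translation":[-2,0,0],"angular":[0,0,0],"jaw":0.15}]'; python3 -c "
from h import *
o=ctrl.get_obs();print(o['moment'],o['ft_force'],o['ee_pos'])"
```

```text
t: 11.7
ee_pos: [504.3, 110.1, 23.2]
orientation: [-0.304, -3.12, 0.001]
ft_force: [-10.8, 6.3, 6.4]
width: 27.0
grasp_force: 30.0
[1.09275327 1.73483368 0.06588693] [-10.82883618   6.30601832   6.39308226] [504.29765328 110.1333038   23.2239879 ]
```

```bash
python3 -m creep '[{"translation":[0,0,0],"angular":[0,0,0],"jaw":0.6},{"translation":[0,0,0],"angular":[0,0,0],"jaw":0.6},{"translation":[0,0,0],"angular":[0,0,0],"jaw":0.6},{"translation":[0,0,0],"angular":[0,0,0],"jaw":0.6},{"translation":[0,0,-25],"angular":[0,0,0],"jaw":0.6},{"translation":[0,0,-60],"angular":[0,0,0],"jaw":0.6},{"translation":[0,0,-95],"angular":[0,0,0],"jaw":0.6},{"translation":[-5,0,-120],"angular":[0,0,0],"jaw":0.6}]'
python3 -m creep '[{"translation":[-25,0,-3],"angular":[0,0,0],"jaw":0.6},{"translation":[-55,0,-3],"angular":[0,0,0],"jaw":0.6},{"translation":[-85,0,-3],"angular":[0,0,0],"jaw":0.6},{"translation":[-103,0,-3],"angular":[0,0,0],"jaw":0.6},{"translation":[-110,0,-3],"angular":[0,0,0],"jaw":0.6},{"translation":[-110,0,-3],"angular":[0,0,0],"jaw":0.6},{"translation":[-110,0,-3],"angular":[0,0,0],"jaw":0.6},{"translation":[-110,0,-3],"angular":[0,0,0],"jaw":0.6}]'
python3 - <<'E'
from h import *
o=ctrl.get_obs();print(o["qpos"])
i=ctrl.camera_info("wrist");im=save("wrist","pics/w3.png")
crop=im[130:300,215:425,::-1];crop=np.clip(crop.astype(float)*1.8,0,255).astype(np.uint8)
cv2.imwrite("pics/w3c.png",cv2.resize(crop,(735,595),interpolation=cv2.INTER_CUBIC))
print(proj(i,[504,110,40]))
for d in ctrl.look_for("wrist","knob")[:2]: print(d)
E
```

```text
t: 12.7
ee_pos: [513.0, 108.9, 145.2]
orientation: [0.304, 3.126, 0.001]
ft_force: [0.7, -0.3, -0.3]
width: 52.6
grasp_force: 0.0
t: 13.7
ee_pos: [620.1, 87.9, 146.7]
orientation: [-0.303, -3.127, 0.0]
ft_force: [0.6, 0.0, 0.9]
width: 52.5
grasp_force: 0.0
[ 1.21821273e-01  5.15771620e-01  1.67813200e+00  2.05869148e-05
  9.48079229e-01 -1.25551756e+00]
[314.0226092   38.04446362]
{'rect': [307.4, 263.7, 361.0, 319.2], 'score': 0.89}
{'rect': [281.8, 161.8, 349.8, 240.1], 'score': 0.67}
```

View pics/w3c.png

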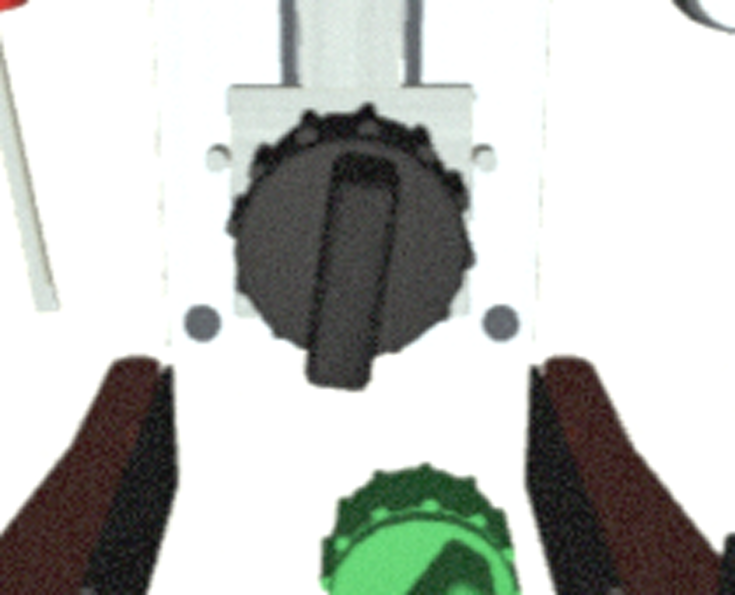

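The crop shows the knob skirt centre near (355,245), its bar running from (364,184) to (338,387), and the green look-alike below it.

Run:
```python
from h import *
o=ctrl.get_obs();i=ctrl.camera_info("wrist");Rt=R.from_rotvec(o["orientation"]).as_matrix()
f=lambda x,y,z:atz(i,215+x/3.5,130+y/3.5,z)
t=lambda m:(Rt.T@(m-o["ee_pos"])).round(1)
a,b=f(364,184,87),f(338,387,87);s=f(355,245,63)
print(t(a),t(b),np.linalg.norm(a-b),"mid",t((a+b)/2),"skirt",t(s),s.round(1)); d=t(a)-t(b);print("bar angle in tool",np.arctan2(d[1],d[0]))
```

```text
[21.4  2.8 59.8] [-21.5  -2.3  59.8] 43.21233091050344 mid [-0.   0.2 59.8] skirt [ 1.4  1.2 83.8] [619.2  89.3  63. ]
bar angle in tool 0.11832578250553305
```

```bash
python3 -m creep '[{"translation":[0,0.4,15],"angular":[0,0,0.06],"jaw":0.5},{"translation":[0,0.4,40],"angular":[0,0,0.12],"jaw":0.4},{"translation":[0,0.4,62],"angular":[0,0,0.12],"jaw":0.4},{"translation":[0,0.4,75],"angular":[0,0,0.12],"jaw":0.4},{"translation":[0,0.4,80],"angular":[0,0,0.12],"jaw":0.4},{"translation":[0,0.4,80],"angular":[0,0,0.12],"jaw":0.185},{"translation":[0,0.4,80],"angular":[0,0,0.12],"jaw":0.185},{"translation":[0,0.4,80],"angular":[0,0,0.12],"jaw":0.185}]'
python3 -m creep '[{"translation":[0,0,0],"angular":[0,0,0],"jaw":0.185},{"translation":[0,0,0],"angular":[0,0,0],"jaw":0.185},{"translation":[0,0,0],"angular":[0,0,-0.05],"jaw":0.185},{"translation":[0,0,0],"angular":[0,0,-0.1],"jaw":0.185},{"translation":[0,0,0],"angular":[0,0,-0.15],"jaw":0.185},{"translation":[0,0,0],"angular":[0,0,-0.2],"jaw":0.185},{"translation":[0,0,0],"angular":[0,0,-0.25],"jaw":0.185},{"translation":[0,0,0],"angular":[0,0,-0.25],"jaw":0.185}]'
cat > s.py <<'E'
from h import *
import sys
o=ctrl.get_obs();i=ctrl.camera_info("wrist");Rt=R.from_rotvec(o["orientation"]).as_matrix()
print("yaw",np.arctan2(Rt[1,0],Rt[0,0]).round(3),"q6",o["qpos"][5].round(3),"F",o["ft_force"].round(2),"M",o["moment"].round(3),o["width"].round(2),o["ee_pos"].round(1))
im=save("wrist",f"pics/k{sys.argv[1]}.png")
E
python3 s.py 1
```

```text
t: 14.8
ee_pos: [621.2, 88.2, 67.4]
orientation: [0.491, 3.102, 0.0]
ft_force: [0.3, -0.4, 0.6]
width: 16.4
grasp_force: 0.0
t: 15.8
ee_pos: [620.8, 88.1, 66.7]
orientation: [0.101, 3.14, 0.0]
ft_force: [-1.1, -0.3, 0.4]
width: 16.1
grasp_force: 0.0Traceback (most recent call last):
  File "s.py", line 4, in <module>
    print("yaw",np.arctan2(Rt[1,0],Rt[0,0]).round(3),"q6",o["qpos"][5].round(3),"F",o["ft_force"].round(2),"M",o["moment"].round(3),o["width"].round(2),o["ee_pos"].round(1))
                                                                                                                                    ^^^^^^^^^^^^^^^^
AttributeError: 'float' object has no attribute 'round'
```

```bash
sed -i 's/o\["width"\].round(2)/round(o["width"],2)/' s.py
cat >> s.py <<'E'
f=lambda n:cv2.imread(f"pics/k{n}.png",0)[150:260,250:380].astype(float)
n=int(sys.argv[1])
if n>1: print("diff",np.abs(f(n)-f(n-1)).mean().round(2))
cs=[cv2.resize(np.clip(cv2.imread(f"pics/k{j}.png")[130:330,220:420]*2.,0,255).astype(np.uint8),(380,380)) for j in range(max(1,n-1),n+1)]
cv2.imwrite(f"pics/kk{n}.png",np.hstack(cs))
E
python3 s.py 1
python3 -m creep '[{"translation":[0,0,0],"angular":[0,0,-0.03],"jaw":0.185},{"translation":[0,0,0],"angular":[0,0,-0.06],"jaw":0.185},{"translation":[0,0,0],"angular":[0,0,-0.09],"jaw":0.185},{"translation":[0,0,0],"angular":[0,0,-0.12],"jaw":0.185},{"translation":[0,0,0],"angular":[0,0,-0.15],"jaw":0.185},{"translation":[0,0,0],"angular":[0,0,-0.18],"jaw":0.185},{"translation":[0,0,0],"angular":[0,0,-0.2],"jaw":0.185},{"translation":[0,0,0],"angular":[0,0,-0.2],"jaw":0.185}]'
python3 s.py 2
```

```text
yaw 3.077 q6 -1.385 F [-1.05 -0.29  0.38] M [ 0.055 -0.114  0.034] 16.11 [620.8  88.1  66.7]
t: 16.85
ee_pos: [620.7, 88.1, 66.7]
orientation: [0.214, -3.134, 0.0]
ft_force: [0.1, 0.4, 0.8]
width: 16.7
grasp_force: 0.2
yaw -3.005 q6 -1.585 F [0.07 0.44 0.76] M [ 0.098 -0.158  0.006] 16.66 [620.7  88.1  66.7]
diff 10.31
```

View pics/kk2.png

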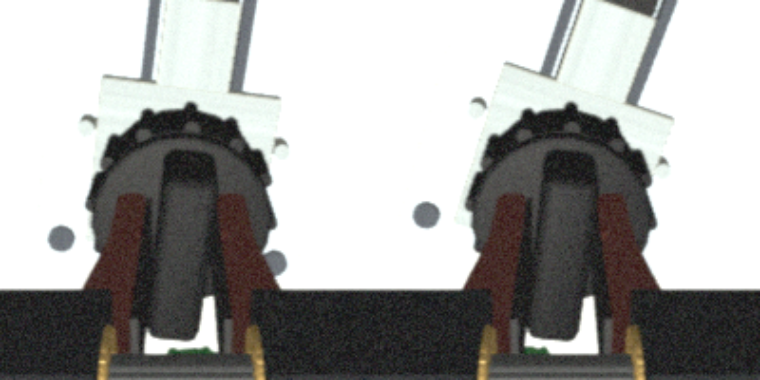

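```bash
sed -i 's/\[150:260,250:380\]/[195:235,275:350]/' s.py
python3 -m creep '[{"translation":[0,0,0],"angular":[0,0,-0.03],"jaw":0.185},{"translation":[0,0,0],"angular":[0,0,-0.06],"jaw":0.185},{"translation":[0,0,0],"angular":[0,0,-0.09],"jaw":0.185},{"translation":[0,0,0],"angular":[0,0,-0.12],"jaw":0.185},{"translation":[0,0,0],"angular":[0,0,-0.15],"jaw":0.185},{"translation":[0,0,0],"angular":[0,0,-0.18],"jaw":0.185},{"translation":[0,0,0],"angular":[0,0,-0.2],"jaw":0.185},{"translation":[0,0,0],"angular":[0,0,-0.2],"jaw":0.185}]'
python3 s.py 3
python3 -c "
import cv2,numpy as np
f=lambda n:cv2.imread(f'pics/k{n}.png',0)[195:235,275:350].astype(float)
print(np.abs(f(2)-f(1)).mean())"
```

```text
t: 17.9
ee_pos: [620.8, 88.1, 66.7]
orientation: [-0.526, 3.097, -0.0]
ft_force: [-0.3, -0.3, 0.1]
width: 16.3
grasp_force: 0.2
yaw -2.805 q6 -1.785 F [-0.35 -0.34  0.15] M [ 0.077 -0.12  -0.018] 16.3 [620.8  88.1  66.7]
diff 3.83
3.748666666666667
```

```bash
python3 -m creep '[{"translation":[0,0,0],"angular":[0,0,-0.03],"jaw":0.185},{"translation":[0,0,0],"angular":[0,0,-0.06],"jaw":0.185},{"translation":[0,0,0],"angular":[0,0,-0.09],"jaw":0.185},{"translation":[0,0,0],"angular":[0,0,-0.12],"jaw":0.185},{"translation":[0,0,0],"angular":[0,0,-0.15],"jaw":0.185},{"translation":[0,0,0],"angular":[0,0,-0.18],"jaw":0.185},{"translation":[0,0,0],"angular":[0,0,-0.2],"jaw":0.185},{"translation":[0,0,0],"angular":[0,0,-0.2],"jaw":0.185}]'
python3 s.py 4
```

```text
t: 18.95
ee_pos: [620.7, 88.1, 66.7]
orientation: [0.833, -3.029, -0.0]
ft_force: [-0.4, 0.5, -0.5]
width: 15.9
grasp_force: 0.0
yaw -2.605 q6 -1.985 F [-0.44  0.54 -0.54] M [ 0.101 -0.114 -0.007] 15.86 [620.7  88.1  66.7]
diff 10.39
```

The image changed sharply, so this is probably the drop.

View pics/kk4.png

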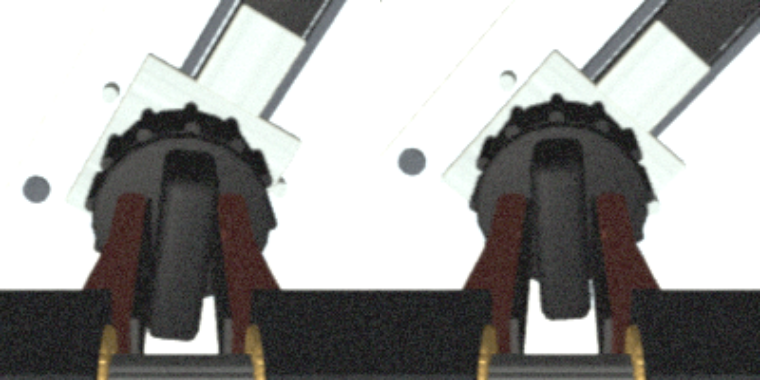

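```bash
python3 -m creep '[{"translation":[0,0,3],"angular":[0,0,0],"jaw":0.185},{"translation":[0,0,6],"angular":[0,0,0],"jaw":0.185},{"translation":[0,0,6.5],"angular":[0,0,0],"jaw":0.185},{"translation":[0,0,6.5],"angular":[0,0,0],"jaw":0.1},{"translation":[0,0,6.5],"angular":[0,0,0],"jaw":0.1},{"translation":[0,0,6.5],"angular":[0,0,0],"jaw":0.1},{"translation":[0,0,6.5],"angular":[0,0,0],"jaw":0.1},{"translation":[0,0,6.5],"angular":[0,0,0],"jaw":0.1}]'
python3 s.py 5
python3 -m creep '[{"translation":[0,0,0.1],"angular":[0,0,0.07],"jaw":0.1},{"translation":[0,0,0.2],"angular":[0,0,0.14],"jaw":0.1},{"translation":[0,0,0.4],"angular":[0,0,0.21],"jaw":0.1},{"translation":[0,0,0.5],"angular":[0,0,0.28],"jaw":0.1},{"translation":[0,0,0.6],"angular":[0,0,0.35],"jaw":0.1},{"translation":[0,0,0.7],"angular":[0,0,0.42],"jaw":0.1},{"translation":[0,0,0.8],"angular":[0,0,0.5],"jaw":0.1},{"translation":[0,0,0.8],"angular":[0,0,0.5],"jaw":0.1}]'
python3 s.py 6
python3 -c "
from h import *
o=ctrl.get_obs();print(o['joint_torque'].round(3))"
```

```text
t: 20.0
ee_pos: [620.7, 88.1, 60.2]
orientation: [0.832, -3.029, 0.0]
ft_force: [-1.4, 0.4, -0.7]
width: 13.8
grasp_force: 30.0
yaw -2.605 q6 -1.985 F [-1.4   0.39 -0.68] M [ 0.118 -0.149  0.011] 13.75 [620.7  88.1  60.2]
diff 8.62
t: 21.05
ee_pos: [621.0, 88.1, 59.7]
orientation: [-0.058, 3.14, 0.0]
ft_force: [0.2, 0.4, 1.5]
width: 14.1
grasp_force: 30.0
yaw -3.105 q6 -1.486 F [0.2  0.37 1.48] M [ 0.065 -0.129  0.002] 14.07 [621.   88.1  59.7]
diff 4.34
[ 4.1000e-02 -5.8736e+01 -1.9807e+01  2.0000e-03  8.8000e-02  1.3600e-01]
```

```bash
cat > m.py <<'E'
from h import *
M=[];T=[]
o=ctrl.get_obs()
print("q6",o["qpos"][5].round(3),"Mz",o["moment"][2].round(3),"tau6",o["joint_torque"][5].round(3),"F",o["ft_force"].round(2))
E
python3 -m creep '[{"translation":[0,0,0.1],"angular":[0,0,0.05],"jaw":0.1},{"translation":[0,0,0.2],"angular":[0,0,0.1],"jaw":0.1},{"translation":[0,0,0.3],"angular":[0,0,0.15],"jaw":0.1},{"translation":[0,0,0.4],"angular":[0,0,0.2],"jaw":0.1},{"translation":[0,0,0.5],"angular":[0,0,0.25],"jaw":0.1},{"translation":[0,0,0.5],"angular":[0,0,0.3],"jaw":0.1},{"translation":[0,0,0.6],"angular":[0,0,0.35],"jaw":0.1},{"translation":[0,0,0.6],"angular":[0,0,0.35],"jaw":0.1}]'|sed -n 5p; python3 m.py
python3 -m creep '[{"translation":[0,0,0],"angular":[0,0,0.02],"jaw":0.1},{"translation":[0,0,0.1],"angular":[0,0,0.04],"jaw":0.1},{"translation":[0,0,0.1],"angular":[0,0,0.06],"jaw":0.1},{"translation":[0,0,0.2],"angular":[0,0,0.08],"jaw":0.1},{"translation":[0,0,0.2],"angular":[0,0,0.1],"jaw":0.1},{"translation":[0,0,0.2],"angular":[0,0,0.12],"jaw":0.1},{"translation":[0,0,0.2],"angular":[0,0,0.12],"jaw":0.1},{"translation":[0,0,0.2],"angular":[0,0,0.12],"jaw":0.1}]'|sed -n 5p; python3 m.py
```

```text
width: 13.7
q6 -1.137 Mz -0.033 tau6 0.228 F [-0.2  -0.32  0.47]
width: 13.5
q6 -1.015 Mz 0.025 tau6 0.043 F [ 1.03 -2.3  -2.1 ]
```

```bash
cat > m.py <<'E'
from h import *
M=[];T=[]
for k in range(6):
    ctrl.get_image("side"); o=ctrl.get_obs(); M.append(o["moment"][2]);T.append(o["joint_torque"][5])
print("q6",o["qpos"][5].round(3),"Mz",np.round(M,3),"tau6",np.round(T,3),"F",o["ft_force"].round(2),o["ee_pos"].round(2))
E
python3 m.py
python3 -m creep '[{"translation":[0,0,0],"angular":[0,0,0.02],"jaw":0.1},{"translation":[0,0,0.1],"angular":[0,0,0.04],"jaw":0.1},{"translation":[0,0,0.1],"angular":[0,0,0.06],"jaw":0.1},{"translation":[0,0,0.1],"angular":[0,0,0.08],"jaw":0.1},{"translation":[0,0,0.1],"angular":[0,0,0.08],"jaw":0.1},{"translation":[0,0,0.1],"angular":[0,0,0.08],"jaw":0.1},{"translation":[0,0,0.1],"angular":[0,0,0.08],"jaw":0.1},{"translation":[0,0,0.1],"angular":[0,0,0.08],"jaw":0.1}]'|sed -n 5p; python3 m.py
```

```text
q6 -1.015 Mz [ 0.067  0.008  0.102  0.031  0.032 -0.007] tau6 [0.039 0.038 0.039 0.039 0.04  0.041] F [ 0.   -3.33 -3.1 ] [620.68  88.02  58.46]
width: 13.6
q6 -0.935 Mz [0.094 0.043 0.107 0.061 0.037 0.07 ] tau6 [0.083 0.083 0.083 0.083 0.084 0.084] F [ 0.23 -2.74 -8.62] [620.54  88.1   58.29]
```

```bash
python3 -m creep '[{"translation":[0,0,0.2],"angular":[0,0,0.02],"jaw":0.1},{"translation":[0,0,0.3],"angular":[0,0,0.04],"jaw":0.1},{"translation":[0,0,0.4],"angular":[0,0,0.06],"jaw":0.1},{"translation":[0,0,0.5],"angular":[0,0,0.08],"jaw":0.1},{"translation":[0,0,0.5],"angular":[0,0,0.08],"jaw":0.1},{"translation":[0,0,0.5],"angular":[0,0,0.08],"jaw":0.1},{"translation":[0,0,0.5],"angular":[0,0,0.08],"jaw":0.1},{"translation":[0,0,0.5],"angular":[0,0,0.08],"jaw":0.1}]'|sed -n 5p; python3 m.py
python3 -m creep '[{"translation":[0,0,0.2],"angular":[0,0,0.02],"jaw":0.1},{"translation":[0,0,0.2],"angular":[0,0,0.04],"jaw":0.1},{"translation":[0,0,0.2],"angular":[0,0,0.06],"jaw":0.1},{"translation":[0,0,0.2],"angular":[0,0,0.06],"jaw":0.1},{"translation":[0,0,0.2],"angular":[0,0,0.06],"jaw":0.1},{"translation":[0,0,0.2],"angular":[0,0,0.06],"jaw":0.1},{"translation":[0,0,0.2],"angular":[0,0,0.06],"jaw":0.1},{"translation":[0,0,0.2],"angular":[0,0,0.06],"jaw":0.1}]'|sed -n 5p; python3 m.py
```

```text
width: 13.6
q6 -0.855 Mz [0.107 0.151 0.08  0.111 0.102 0.118] tau6 [0.116 0.116 0.116 0.116 0.116 0.116] F [-2.05 -4.84 -3.6 ] [620.7   88.06  58.  ]
width: 13.7
q6 -0.795 Mz [0.065 0.107 0.145 0.196 0.133 0.13 ] tau6 [0.136 0.136 0.136 0.136 0.136 0.136] F [-0.73 -4.59 -5.48] [620.74  88.05  57.76]
```

```bash
python3 -m creep '[{"translation":[0,0,0.1],"angular":[0,0,0.02],"jaw":0.1},{"translation":[0,0,0.1],"angular":[0,0,0.04],"jaw":0.1},{"translation":[0,0,0.1],"angular":[0,0,0.05],"jaw":0.1},{"translation":[0,0,0.1],"angular":[0,0,0.05],"jaw":0.1},{"translation":[0,0,0.1],"angular":[0,0,0.05],"jaw":0.1},{"translation":[0,0,0.1],"angular":[0,0,0.05],"jaw":0.1},{"translation":[0,0,0.1],"angular":[0,0,0.05],"jaw":0.1},{"translation":[0,0,0.1],"angular":[0,0,0.05],"jaw":0.1}]'|sed -n 5p; python3 m.py
```

```text
width: 13.9
q6 -0.745 Mz [0.251 0.256 0.234 0.219 0.234 0.239] tau6 [0.24 0.24 0.24 0.24 0.24 0.24] F [-2.14 -5.42 -5.95] [620.74  88.05  57.64]
```

The torque climbed steeply to 0.24 N m, so the knob is snug. Letting go and rising.

```bash
python3 -m creep '[{"translation":[0,0,0],"angular":[0,0,0],"jaw":0.5},{"translation":[0,0,0],"angular":[0,0,0],"jaw":0.5},{"translation":[0,0,0],"angular":[0,0,0],"jaw":0.5},{"translation":[0,0,-5],"angular":[0,0,0],"jaw":0.5},{"translation":[0,0,-25],"angular":[0,0,0],"jaw":0.5},{"translation":[0,0,-55],"angular":[0,0,0],"jaw":0.5},{"translation":[0,0,-85],"angular":[0,0,0],"jaw":0.5},{"translation":[0,0,-95],"angular":[0,0,0],"jaw":0.5}]'
python3 - <<'E'
from h import *
i=ctrl.camera_info("wrist");im=save("wrist","pics/end.png")
print(proj(i,[504.3,110.1,40]))
cv2.imwrite("pics/endc.png",np.clip(im[:,:,::-1]*1.6,0,255).astype(np.uint8))
E
```

```text
t: 29.6
ee_pos: [622.3, 88.3, 156.0]
orientation: [1.082, 2.945, 0.004]
ft_force: [0.6, 0.6, -1.0]
width: 44.0
grasp_force: 0.0
[236.22349423  59.50615271]
```

View pics/endc.png

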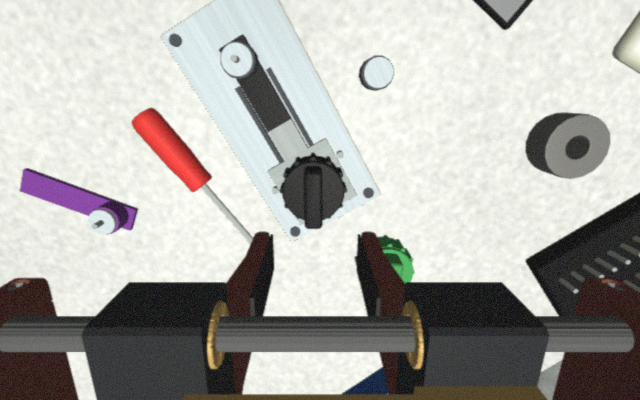

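The motor is at (236,59), where it should be with the arm home. The knob is seated with the gripper clear of it, and the bystanders look unmoved.

```bash
python3 -c "
from workcell import ctrl
print(ctrl.close_job())"
```

```text
the job is handed in; nothing more can be done
None
```

The drone arm is clamped and the job is handed in: its root is home against the end stop, the knob dropped onto its thread and was turned snug to about 0.24 N m, and the gripper has let go; the judge's verdict was not shown.

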